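Clear the charging pad, set the earbuds on it and press its touch key

TASK

Take the steel flashlight off the round wooden charging pad and lay it in the cork tray, then set the black earbuds case flat in the middle of the pad, putting things down rather than dropping them. Then start charging: with a closed gripper's fingertips press the pad's flat orange touch key with about 10 N, never more than 25 N, for about half a second, and let go. Leave the sanitiser bottle, the glass coaster and the green key cover where they are.

Things in the scene. Friction and masses are not known exactly. Their poses are not given: they have to be found in the camera images.
- pad: Fixed charging pad of wood: a disc 140 mm in diameter and 16 mm high, with a 60 mm wide tongue of the same height that reaches 140 mm from the disc's centre along the pad's -x. A dark circle 92 mm in diameter marks the middle. Origin: centre of the disc's underside, on the table; z up. The flashlight lies on the disc at the start
- key: Flat orange square membrane key, 46 x 46 mm, with a white ring mark, on the pad's tongue, centred 108 mm along the pad's -x from the disc's centre. Origin: centre of its upper face, 18 mm above the table, 2 mm above the wood round it. It has almost no travel: it starts to yield downward at about 2 N, meets a hard stop after 2 mm at about 8 N, and springs back. A press counts when the fingers push on it with 6 to 25 N for 0.3 s without a break; more than 25 N damages it
- flashlight: Stainless steel pocket flashlight, 104 mm long, 130 g, lying along its own x (lens at +x). Between x = -38 and +30 mm it is a round barrel 26 mm in diameter; the head and tail are six-sided, 32 mm across flats, so that it does not roll. Origin: middle of its length on the underside, as it lies at the start
- flashlight_mid (a point): Point on the flashlight's axis at the middle of its length, 16 mm above the surface on which it lies
- case: Black earbuds case, a closed rounded box 68 mm (its x) by 50 mm (its y), 26 mm high, about 60 g, lying flat on the table. Origin: centre of its underside; z up
- tray: Fixed open cork tray, 200 mm (its x) by 136 mm (its y) outside, 22 mm high, walls 6 mm. Origin: centre of its underside, on the table. Tray and case may lie on either side of the pad
- tray_in (a point): Centre of the tray's inner floor, 6 mm above the table, axes as the tray's
- sanitiser: Empty clear pump bottle, 56 mm in diameter, 162 mm high, stands upright; leave it alone. Origin: centre of its underside
- coaster: Round greenish glass coaster, 96 mm in diameter, 8 mm thick; leave it alone. Origin: centre of its underside
- keycover: Green silicone key cover, 75 x 42 x 14 mm; leave it alone. Origin: on its underside near the middle

How it is judged:
On the way, in this order (a step that is already met when the one before it is completed fails the run):
1. the flashlight lies in the tray, let go (x of flashlight_mid in the frame of tray_in between -0.09 and 0.09 m and y of flashlight_mid in the frame of tray_in between -0.06 and 0.06 m and z of flashlight_mid in the frame of tray_in below 0.024 m and linear speed of flashlight below 0.03 m/s and contact force between the fingers and flashlight below 0.1 N), for 0.2 s.
2. the earbuds case lies flat in the middle of the pad, let go (horizontal distance between case and pad below 0.02 m and z of case in the frame of pad between 0.012 and 0.02 m and angle between case's own z axis and vertical below 0.1 rad and linear speed of case below 0.03 m/s and contact force between the fingers and case below 0.1 N), for 0.2 s.
3. the fingers press the orange key with 6 to 25 N for 0.3 s (contact force between the fingers and key between 6 and 25 N), for 0.3 s.
At the end, for the whole second after the job is handed in: The flashlight lies at rest on the tray's floor (its middle within the tray's inside), the case lies flat and at rest on the pad with its centre within 20 mm of the disc's centre, and the key, pressed after that, is free again (all of step 1 and all of step 2 and contact force between anything else and key below 0.5 N); the robot touches nothing.
It fails at once if the key is pressed with more than 25 N (contact force between anything else and key above 25 N).
It fails at once if the case is dropped (falls free for more than about 25 mm) (contact force between anything else and case below 0.01 N and linear speed of case above 0.7 m/s).
It fails at once if the flashlight is dropped (falls free for more than about 25 mm) (contact force between anything else and flashlight below 0.01 N and linear speed of flashlight above 0.7 m/s).
It fails at once if the bottle, coaster or key cover is shifted by more than 20 mm (distance of any of sanitiser, coaster, keycover from where it was at the start of the episode above 0.02 m).
It fails at once if the bottle is tipped over (angle between sanitiser's own z axis and vertical above 0.4 rad).
It also fails if it takes over 72 s, if anything falls off the work surface, if the arm or the gripper's body presses on something with over 40 N, if the wrist force passes 120 N, or if a joint passes its speed limit or range.

ROBOT

A 6-joint arm with a two-finger parallel gripper is mounted at the origin on the work surface. World frame = base frame: x ahead of the robot, y to its left, z up, the work surface at z = 0. Lengths are in m, angles in rad, forces in N, time in s.
With the tool pointing down it reaches from about 0.375 to 0.975 m from the base axis. Payload 3.8 kg.
Tool frame: the origin (TCP) lies midway between the tips of the shut fingers; the grasp point (between the pads) lies behind it (bot.hold_point_z is the z of the grasp point in the tool frame, in m); z points along the fingers, y is the line along which they close (so a half turn about z gives the same grasp; the last joint's range is limited). The gripper opens to 85 mm and grips with 20 to 120 N. Pads are 22 mm wide; open, the fingers measure 114 mm over their backs; the gripper's body (76 mm by 85 mm) begins 54 mm behind the grasp point. The pads swing forward as they close: fully open they stand 13 mm farther back than shut.
Start: joints at [-1.343, 0.264, 1.604, -0, 1.274, -0.037], TCP at [0.177, -0.651, 0.231] pointing down, gripper open.
Joint ranges: [-2.63, 2.63], [-0.94, 2.18], [0.31, 2.57], [-1.31, 4.45], [0, 2.66], [-2.55, 2.55]. Speed limits (rad/s): [2.57, 2.57, 3.14, 3.14, 3.14, 3.14].

INTERFACE

Orientations are given as a unit quaternion [x, y, z, w].
In Python, from plant import monitor, imaging, order, bot gives the robot as it stands.
- The arm moves only by the tool carry_out, never from a script. Its argument "rows" is one flat list of numbers, 7 for each row, row after row: the shift along the tool's x, y, z in cm, then the turn, a rotation vector about the tool's x, y, z in rad, then the finger opening in cm, from 0 to 8.54. In form: [tx, ty, tz, ax, ay, az, jaw, tx, ty, tz, ax, ay, az, jaw, ...]. A call has 1 to 5 rows; each row shifts and turns the commanded pose from where the row before left it, along the tool's axes as they then stand; what a row does not reach is not made up. A row lasts 1/12 s, in which the tool goes at most 41.7 mm and 7.16 degrees, less where a joint would pass 70% of its speed; a pose out of reach is approached as far as the arm can. A call with a gripper value outside its range is refused whole. The fingers move at their own pace and stop on an object; "grip_force" is the grip in N (left out, the last holds). Time passes only in rows, so rows that do not move let the fingers close. It gives the time, the measured TCP pose, the force, the opening and the grip force at its end, in the units of the state.
- monitor.observe(): the state, without advancing time (a new reading comes with each control period).
- imaging.capture(name): name is "scene" or "top"; returns a dict with "img" (480x640x3 uint8, blue, green, red), "fx", "fy", "cx", "cy" (pixels), "k1" (the pictures are not rectified: a ray, as slopes to the right and down, at radius r is drawn at 1 + k1 r^2 times it, then the intrinsics apply), "cam_to_world" (4x4, takes a point from camera to world coordinates). Camera axes: x right, y down, z forward; pixel columns grow to the right and rows downward; lengths in m; the calibration is good to about 2 mm. A picture is of the moment at which its call begins. There is no depth.
- order.hand_in(): hands the job in; it is judged then, once.
The state is a dict: "time": time; "qpos": joint angles; "joint_velocities": joint speeds; "effort": joint torques, N m; "tcp_pos": TCP position; "tool_rot": TCP orientation; "wrist_force": force on the tool from outside, world axes, zero at the start; "torque": the same for the moment, N m; "opening": opening from 0.0 (shut) to 1.0 (fully open); "finger_force": force on a finger pad.
Only numpy, scipy, OpenCV 4.12 (cv2) and the standard library are available. Lean on these libraries where they do the work, as an engineer would, in place of code of your own. Each camera call takes 0.05 s, during which the arm holds its last target. There are 200 camera calls.

## Working session

There is one attempt and no reset: what is moved stays moved. The work goes in short steps, Python scripts to look and compute and a tool call to move; the robot and the scene stay as the last step left them, time stands still between calls to the robot, and variables do not carry over. Pictures are saved under pics/ and viewed, at most 10 in all, crops included, and the job is handed in when it is done.

Besides the shell and the picture viewer there is one more tool, called after "Request:" as name(argument=value, ...) on one line, values as JSON. carry_out: Moves the arm, as the interface text tells. Its arguments: {"type":"object","properties":{"rows":{"type":"array"},"grip_force":{"type":"number"}},"required":["rows"]}

```bash
mkdir -p pics; ls
python3 - <<'E'
from plant import monitor, imaging, order, bot
import cv2,pickle
print(monitor.observe(), bot.hold_point_z)
for n in("scene","top"):
    c=imaging.capture(n); cv2.imwrite(f"pics/{n}0.png",c["img"]); print(n,{k:v for k,v in c.items() if k!="img"})
    pickle.dump(c,open(f"{n}0.pkl","wb"))
E
```

```text
pics
{'time': 0.0, 'qpos': array([-1.34289230e+00,  2.64737309e-01,  1.60535558e+00,  3.29706287e-05,
        1.27373601e+00, -3.69152260e-02]), 'joint_velocities': array([-0.00146216,  0.00061142, -0.00053911,  0.00142652, -0.00091793,
        0.00082959]), 'effort': array([ 7.08844891e-04, -5.15109730e+01, -3.67318118e+01,  2.94877891e-04,
        1.30044058e-02,  1.37727031e-05]), 'tcp_pos': array([ 0.17650413, -0.65075498,  0.22998268]), 'tool_rot': array([ 9.91246665e-01,  1.32018173e-01, -9.09259865e-05, -1.11452897e-03]), 'wrist_force': array([ 0.50684034,  0.23597388, -0.33200888]), 'torque': array([ 0.02264107, -0.00155338, -0.01783317]), 'finger_force': 0.0, 'opening': 0.9981923978335726} -0.0187
scene {'fx': 524.2984529736593, 'fy': 524.2984529736593, 'cx': 316.5574152199162, 'cy': 240.19628819569962, 'k1': -0.07682644833901178, 'cam_to_world': array([[-0.22941102,  0.81773135, -0.52790721,  1.20922195],
       [ 0.9732615 ,  0.1991409 , -0.11447685,  0.06494843],
       [ 0.0115166 , -0.54005401, -0.84155156,  1.00911332],
       [ 0.        ,  0.        ,  0.        ,  1.        ]])}
top {'fx': 524.0150062583775, 'fy': 524.0150062583775, 'cx': 310.06569772161345, 'cy': 240.87805010452732, 'k1': 0.04918646605748981, 'cam_to_world': array([[-0.02289347, -0.99312551,  0.1147938 ,  0.49400314],
       [-0.99973298,  0.02238129, -0.00574879, -0.06690257],
       [ 0.00314004, -0.11489476, -0.99337271,  1.13240436],
       [ 0.        ,  0.        ,  0.        ,  1.        ]])}
```

View pics/top0.png

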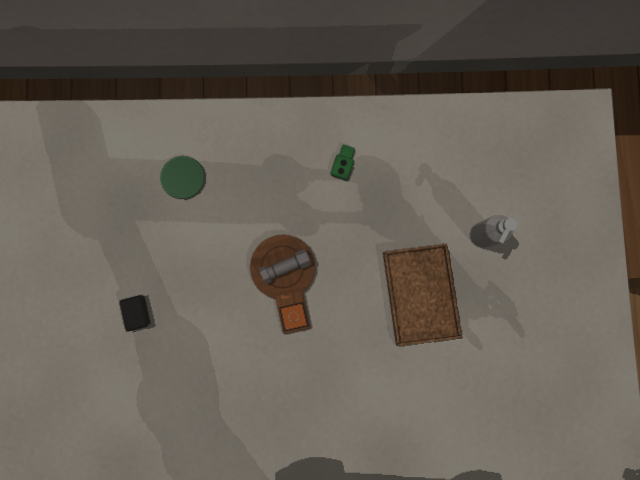

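View pics/scene0.png

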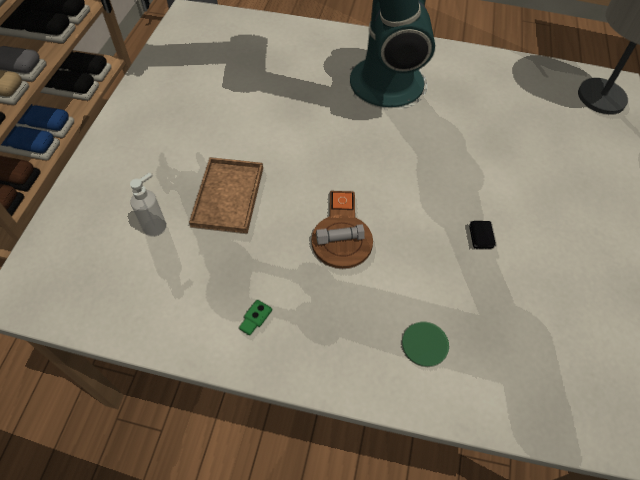

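The top view shows the pad at about (284,267), key (294,317), flashlight from (263,274) to (308,259), case (135,313) and tray centre (422,295). The scene view agrees with it. I'll enlarge crops to read these more closely.

```bash
cat > h.py <<'E'
import numpy as np, cv2
def w(c,u,v,z):
    K=np.array([[c["fx"],0,c["cx"]],[0,c["fy"],c["cy"]],[0,0,1]])
    s=cv2.undistortPoints(np.array([[[u,v]]],float),K,np.array([c["k1"],0,0,0]))[0,0]
    T=c["cam_to_world"]; d=T[:3,:3]@[*s,1]; o=T[:3,3]
    return (o+d*(z-o[2])/d[2]).round(4)
def crop(img,x,y,wd,h,k): return cv2.resize(img[y:y+h,x:x+wd],None,fx=k,fy=k,interpolation=cv2.INTER_CUBIC)
E
python3 - <<'E'
import pickle,cv2,numpy as np
from h import *
c=pickle.load(open("top0.pkl","rb"));i=c["img"]
a=crop(i,240,225,80,120,5); b=crop(i,100,260,80,120,5)
b=cv2.convertScaleAbs(b,alpha=1.8,beta=20)
cv2.imwrite("pics/crop0.png",np.hstack([a,b]))
E
```

```text
(no output)
```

View pics/crop0.png

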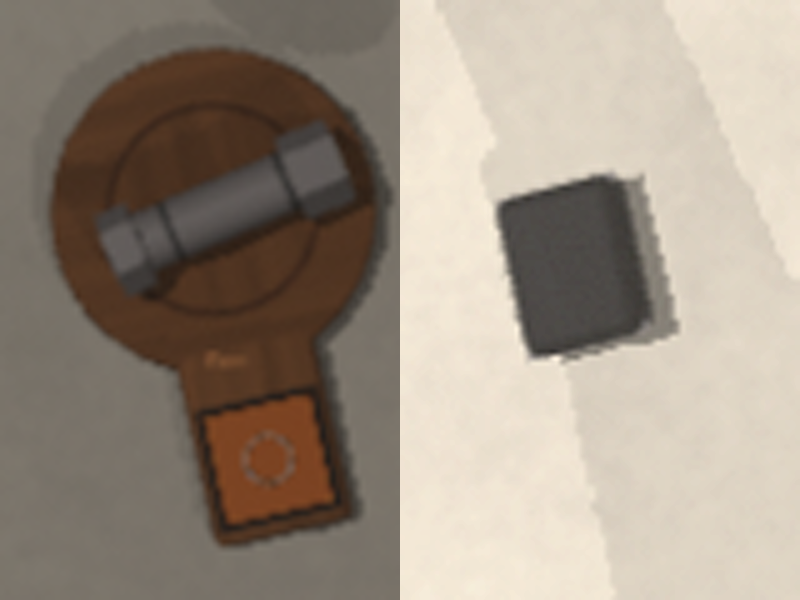

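Run:
```python
import pickle
from h import *
c=pickle.load(open("top0.pkl","rb"));s=pickle.load(open("scene0.pkl","rb"))
f=lambda x,y:(240+x/5-.4,225+y/5-.4)
g=lambda x,y:(100+x/5-.4,260+y/5-.4)
P=w(c,*f(213,208),.016);K=w(c,*f(268,458),.018);print("pad",P,"key",K,np.linalg.norm(P-K), "yaw",np.arctan2(*(P-K)[[1,0]]))
a,b=w(c,*f(175,228),.032),w(c,*f(285,187),.032);print("fl mid",w(c,*f(228,207),.032),"ang",np.arctan2(*(b-a)[[1,0]]),np.linalg.norm(w(c,*f(115,250),.032)-w(c,*f(341,160),.032)))
C=[w(c,*g(*p),.022) for p in((98,205),(212,177),(250,328),(130,357))]
print("case",np.mean(C,0),C,np.arctan2(*(C[0]-C[3])[[1,0]]),np.linalg.norm(C[0]-C[3]),np.linalg.norm(C[0]-C[1]))
T=[w(c,*p,.022) for p in((385,251),(446,245),(461,338),(398,345))]
print("tray",np.mean(T,0),T,np.arctan2(*(T[0]-T[3])[[1,0]]))
print("scene: key",w(s,342,200,.018),"case",w(s,482,234,.02),"tray",w(s,228,194,.022),"pad",w(s,342,240,.016))
print("bottle",w(c,497,230,.1),"cover",w(c,343,163,.01),"coaster",w(c,183,177,.01))
```

```text
pad [ 0.57   -0.0127  0.016 ] key [ 0.4641 -0.0342  0.018 ] 0.1080789526226082 yaw 0.20029936294042935
fl mid [ 0.5692 -0.0198  0.032 ] ang -1.2355591142383815 0.10191962519554316
case [0.479525 0.296825 0.022   ] [array([0.5058, 0.3281, 0.022 ]), array([0.5162, 0.2812, 0.022 ]), array([0.4533, 0.2645, 0.022 ]), array([0.4428, 0.3135, 0.022 ])] 0.22772606151093278 0.06466962192559966 0.04803925478189684
tray [ 0.504125 -0.306925  0.022   ] [array([ 0.5971, -0.2322,  0.022 ]), array([ 0.607, -0.362,  0.022]), array([ 0.4121, -0.3823,  0.022 ]), array([ 0.4003, -0.2512,  0.022 ])] 0.09624642126140104
scene: key [ 0.4633 -0.0373  0.018 ] case [0.4828 0.2942 0.02  ] tray [ 0.513  -0.3034  0.022 ] pad [ 0.5722 -0.0146  0.016 ]
bottle [ 0.6266 -0.443   0.1   ] cover [ 0.7938 -0.1495  0.01  ] coaster [0.7699 0.2    0.01  ]
```

Both cameras agree, and the sizes match the given ones. Next I'll write a small planner that prints shifts in the tool's axes.

```bash
cat >> h.py <<'E'
def plan(x,y,z,yaw,n=None,step=3.6):
    """print n equal world steps to the goal as tool-axis rows [tx ty tz az] (cm, rad), from the measured pose"""
    from plant import monitor
    from scipy.spatial.transform import Rotation as R
    s=monitor.observe(); M=R.from_quat(s["tool_rot"]).as_matrix(); p=s["tcp_pos"]
    y0=np.arctan2(M[1,0],M[0,0]); dy=(yaw-y0+np.pi)%(2*np.pi)-np.pi
    d=(np.array([x,y,z])-p)*100
    n=n or int(np.ceil(max(np.linalg.norm(d)/step,abs(dy)/.12,1)))
    print("t",round(s["time"],2),"tcp",p.round(4),"yaw",round(y0,3),"tilt",M[:,2].round(3),"F",s["wrist_force"].round(2),"open",round(s["opening"],3),"ff",s["finger_force"],"n",n)
    for k in range(n):
        a=y0+dy*k/n; e=d/n
        print([round(float(v),2) for v in(e[0]*np.cos(a)+e[1]*np.sin(a), e[0]*np.sin(a)-e[1]*np.cos(a), -e[2], 0,0,-dy/n)])
E
python3 -c "
from h import *
plan(.569,-.018,.12,1.906)"
```

```text
t 0.1 tcp [ 0.1765 -0.6508  0.2301] yaw 0.265 tilt [-0.     0.002 -1.   ] F [-0.86 -0.9  -0.23] open 0.998 ff 0.0 n 21
[2.59, -2.42, 0.52, 0.0, 0.0, -0.08]
[2.77, -2.21, 0.52, 0.0, 0.0, -0.08]
[2.94, -1.99, 0.52, 0.0, 0.0, -0.08]
[3.08, -1.75, 0.52, 0.0, 0.0, -0.08]
[3.21, -1.5, 0.52, 0.0, 0.0, -0.08]
[3.32, -1.25, 0.52, 0.0, 0.0, -0.08]
[3.41, -0.99, 0.52, 0.0, 0.0, -0.08]
[3.47, -0.72, 0.52, 0.0, 0.0, -0.08]
[3.52, -0.44, 0.52, 0.0, 0.0, -0.08]
[3.54, -0.17, 0.52, 0.0, 0.0, -0.08]
[3.54, 0.11, 0.52, 0.0, 0.0, -0.08]
[3.52, 0.39, 0.52, 0.0, 0.0, -0.08]
[3.48, 0.66, 0.52, 0.0, 0.0, -0.08]
[3.42, 0.93, 0.52, 0.0, 0.0, -0.08]
[3.34, 1.19, 0.52, 0.0, 0.0, -0.08]
[3.24, 1.45, 0.52, 0.0, 0.0, -0.08]
[3.11, 1.7, 0.52, 0.0, 0.0, -0.08]
[2.97, 1.94, 0.52, 0.0, 0.0, -0.08]
[2.81, 2.16, 0.52, 0.0, 0.0, -0.08]
[2.63, 2.38, 0.52, 0.0, 0.0, -0.08]
[2.44, 2.57, 0.52, 0.0, 0.0, -0.08]
```

Request:
carry_out(rows=[2.6,-2.4,0.2,0,0,-0.08,6,2.8,-2.2,0.2,0,0,-0.08,6,2.9,-2.0,0.2,0,0,-0.08,6,3.1,-1.7,0.2,0,0,-0.08,6,3.2,-1.5,0.2,0,0,-0.08,6])

```text
time: 0.52
tcp_pos: [0.2703, -0.4994, 0.2205]
tool_rot: [0.945, 0.328, 0.0, -0.001]
wrist_force: [0.5, 0.3, 0.8]
opening: 0.703
finger_force: 0.0
```

Request:
carry_out(rows=[3.3,-1.2,0.5,0,0,-0.08,6,3.4,-1.0,0.5,0,0,-0.08,6,3.5,-0.7,0.5,0,0,-0.08,6,3.5,-0.4,0.5,0,0,-0.08,6,3.5,-0.2,0.5,0,0,-0.08,6])

```text
time: 0.93
tcp_pos: [0.3618, -0.3484, 0.1957]
tool_rot: [0.861, 0.509, -0.0, -0.0]
wrist_force: [0.9, -0.7, -0.3]
opening: 0.702
finger_force: 0.0
```

Request:
carry_out(rows=[3.5,0.1,0.5,0,0,-0.08,6,3.5,0.4,0.5,0,0,-0.08,6,3.5,0.7,0.5,0,0,-0.08,6,3.4,0.9,0.5,0,0,-0.08,6,3.3,1.2,0.5,0,0,-0.08,6])

```text
time: 1.35
tcp_pos: [0.4516, -0.1968, 0.1708]
tool_rot: [0.742, 0.67, -0.0, -0.0]
wrist_force: [0.8, -0.6, -0.6]
opening: 0.706
finger_force: 0.0
```

Request:
carry_out(rows=[3.2,1.4,0.5,0,0,-0.08,6,3.1,1.7,0.5,0,0,-0.08,6,3.0,1.9,0.5,0,0,-0.08,6,2.8,2.2,0.5,0,0,-0.08,6,2.6,2.4,0.5,0,0,-0.08,6])

```text
time: 1.77
tcp_pos: [0.54, -0.0438, 0.1457]
tool_rot: [0.594, 0.804, -0.0, -0.0]
wrist_force: [-0.0, -0.9, -0.3]
opening: 0.706
finger_force: 0.0
```

```bash
python3 -c "
from h import *
plan(.569,-.019,.075,1.906)"
```

```text
t 1.77 tcp [ 0.54   -0.0438  0.1457] yaw 1.869 tilt [-0.001 -0.    -1.   ] F [-0.04 -0.92 -0.31] open 0.706 ff 0.0 n 3
[0.51, 1.17, 2.36, 0.0, 0.0, -0.01]
[0.49, 1.17, 2.36, 0.0, 0.0, -0.01]
[0.48, 1.18, 2.36, 0.0, 0.0, -0.01]
```

Request:
carry_out(rows=[0.5,1.2,2.3,0,0,-0.01,6,0.5,1.2,2.3,0,0,-0.01,6,0.5,1.2,2.3,0,0,-0.01,6,0,0,0,0,0,0,6])

```text
time: 2.1
tcp_pos: [0.567, -0.0186, 0.072]
tool_rot: [0.583, 0.813, -0.002, -0.004]
wrist_force: [-1.1, 0.5, -0.4]
opening: 0.704
finger_force: 0.0
```

```bash
python3 -c "
from h import *
from plant import imaging
plan(.569,-.019,.020,1.906,4)
s=imaging.capture('scene')['img'];t=imaging.capture('top')['img']
cv2.imwrite('pics/g1.png',np.hstack([crop(s,290,160,100,150,4),crop(t,240,190,100,150,4)]))"
```

```text
t 2.1 tcp [ 0.567  -0.0186  0.072 ] yaw 1.897 tilt [-0.008  0.001 -1.   ] F [-1.14  0.51 -0.38] open 0.704 ff 0.0 n 4
[-0.03, 0.04, 1.3, 0.0, 0.0, -0.0]
[-0.03, 0.04, 1.3, 0.0, 0.0, -0.0]
[-0.03, 0.04, 1.3, 0.0, 0.0, -0.0]
[-0.03, 0.04, 1.3, 0.0, 0.0, -0.0]
```

View pics/g1.png

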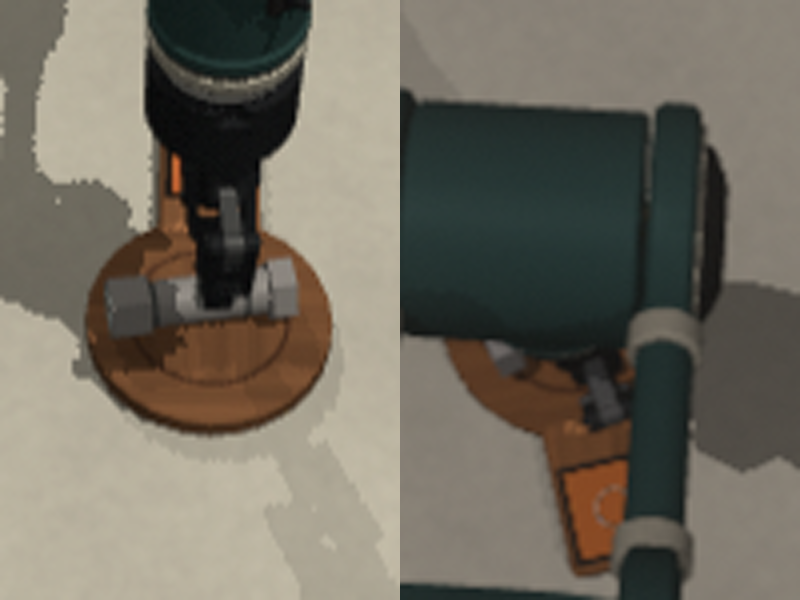

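The scene view shows the fingers above the barrel's middle at about crop (225,300), aligned across it. I'll descend and grip.

Request:
carry_out(rows=[0,0,1.3,0,0,0,6,0,0,1.3,0,0,0,6,0,0,1.3,0,0,0,6,0,0.1,1.2,0,0,0,6,0,0,0,0,0,0,6], grip_force=40)

```text
time: 2.62
tcp_pos: [0.5679, -0.0203, 0.023]
tool_rot: [0.584, 0.812, -0.001, -0.002]
wrist_force: [-0.6, 0.2, -0.9]
opening: 0.704
finger_force: 0.0
```

Request:
carry_out(rows=[0,0,0,0,0,0,1,0,0,0,0,0,0,1,0,0,0,0,0,0,1,0,0,0,0,0,0,1,0,0,0,0,0,0,1])

```text
time: 3.03
tcp_pos: [0.5714, -0.0202, 0.0271]
tool_rot: [0.584, 0.812, 0.0, 0.001]
wrist_force: [0.0, -1.1, 0.4]
opening: 0.287
finger_force: 39.0
```

Request:
carry_out(rows=[0,0,0,0,0,0,1,0,0,-0.5,0,0,0,1,0,0,-1.5,0,0,0,1,0,0,-2,0,0,0,1,0,0,-2,0,0,0,1])

```text
time: 3.45
tcp_pos: [0.5694, -0.02, 0.0862]
tool_rot: [0.584, 0.812, -0.001, -0.001]
wrist_force: [-0.0, 0.3, -1.4]
opening: 0.282
finger_force: 39.0
```

```bash
python3 -c "
from h import *
plan(.504,-.307,.08,2.6,10)"
```

```text
t 3.45 tcp [ 0.5694 -0.02    0.0862] yaw 1.895 tilt [-0.003  0.    -1.   ] F [-0.05  0.27 -1.42] open 0.282 ff 38.968820571899414 n 10
[-2.51, -1.53, 0.06, 0.0, 0.0, -0.07]
[-2.4, -1.71, 0.06, 0.0, 0.0, -0.07]
[-2.27, -1.87, 0.06, 0.0, 0.0, -0.07]
[-2.13, -2.03, 0.06, 0.0, 0.0, -0.07]
[-1.99, -2.17, 0.06, 0.0, 0.0, -0.07]
[-1.83, -2.31, 0.06, 0.0, 0.0, -0.07]
[-1.66, -2.43, 0.06, 0.0, 0.0, -0.07]
[-1.49, -2.54, 0.06, 0.0, 0.0, -0.07]
[-1.3, -2.64, 0.06, 0.0, 0.0, -0.07]
[-1.11, -2.72, 0.06, 0.0, 0.0, -0.07]
```

Request:
carry_out(rows=[-2.5,-1.5,0,0,0,-0.07,1,-2.4,-1.7,0,0,0,-0.07,1,-2.3,-1.9,0,0,0,-0.07,1,-2.1,-2.0,0,0,0,-0.07,1,-2.0,-2.2,0,0,0,-0.07,1])

```text
time: 3.87
tcp_pos: [0.5373, -0.1645, 0.0865]
tool_rot: [0.432, 0.902, 0.0, -0.0]
wrist_force: [0.3, -0.1, -1.9]
opening: 0.288
finger_force: 38.9
```

Request:
carry_out(rows=[-1.8,-2.3,0,0,0,-0.07,1,-1.7,-2.4,0,0,0,-0.07,1,-1.5,-2.5,0,0,0,-0.07,1,-1.3,-2.6,0,0,0,-0.07,1,-1.1,-2.7,0,0,0,-0.07,1])

```text
time: 4.28
tcp_pos: [0.505, -0.3072, 0.0864]
tool_rot: [0.268, 0.963, 0.0, -0.0]
wrist_force: [-0.3, -0.1, -1.2]
opening: 0.284
finger_force: 38.9
```

Request:
carry_out(rows=[0,0,0,0,0,0,1,0,0,0,0,0,0,1,0,0,0,0,0,0,1])

```text
time: 4.53
tcp_pos: [0.5053, -0.3056, 0.0861]
tool_rot: [0.271, 0.963, 0.0, -0.0]
wrist_force: [-0.6, 0.1, -2.5]
opening: 0.287
finger_force: 39.1
```

```bash
python3 -c "
from h import *
from plant import imaging
plan(.504,-.307,.025,2.6,5)
s=imaging.capture('scene');t=imaging.capture('top')['img']
plan(.504,-.307,.025,2.6,1)
cv2.imwrite('pics/g2.png',np.hstack([crop(s['img'],180,100,100,150,4),crop(t,370,220,100,150,4)]))"
```

```text
t 4.53 tcp [ 0.5053 -0.3056  0.0861] yaw 2.593 tilt [-0.001  0.001 -1.   ] F [-0.65  0.09 -2.48] open 0.287 ff 39.12533104419708 n 5
[0.01, -0.04, 1.22, 0.0, 0.0, -0.0]
[0.01, -0.04, 1.22, 0.0, 0.0, -0.0]
[0.01, -0.04, 1.22, 0.0, 0.0, -0.0]
[0.01, -0.04, 1.22, 0.0, 0.0, -0.0]
[0.01, -0.04, 1.22, 0.0, 0.0, -0.0]
t 4.63 tcp [ 0.5056 -0.3048  0.0861] yaw 2.595 tilt [-0.001  0.001 -1.   ] F [-0.03 -0.3  -1.28] open 0.283 ff 39.12382185459137 n 1
[0.02, -0.27, 6.11, 0.0, 0.0, -0.0]
```

View pics/g2.png

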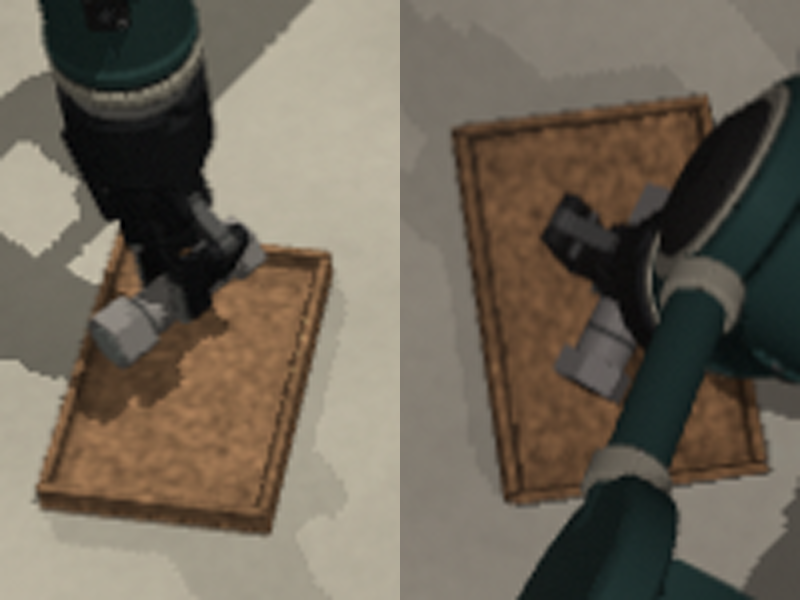

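The flashlight is held level above the tray's middle in both views, so I'll lower it.

Request:
carry_out(rows=[0,0,1.5,0,0,0,1,0,0,1.5,0,0,0,1,0,0,1.5,0,0,0,1,0,0,1.2,0,0,0,1,0,0,0.7,0,0,0,1])

```text
time: 5.05
tcp_pos: [0.505, -0.3042, 0.0205]
tool_rot: [0.269, 0.963, 0.0, -0.001]
wrist_force: [0.5, 0.5, -1.0]
opening: 0.289
finger_force: 39.1
```

Request:
carry_out(rows=[0,0,0.1,0,0,0,1,0,0,0.1,0,0,0,1,0,0,0.1,0,0,0,1,0,0,0,0,0,0,1])

```text
time: 5.38
tcp_pos: [0.5064, -0.3064, 0.02]
tool_rot: [0.27, 0.963, -0.0, 0.001]
wrist_force: [0.6, 0.4, -2.2]
opening: 0.284
finger_force: 39.1
```

Request:
carry_out(rows=[0,0,0.1,0,0,0,1,0,0,0.1,0,0,0,1,0,0,0,0,0,0,1,0,0,0,0,0,0,1,0,0,0,0,0,0,1])

```text
time: 5.8
tcp_pos: [0.5057, -0.3061, 0.0174]
tool_rot: [0.27, 0.963, -0.0, 0.0]
wrist_force: [-0.3, -0.0, -1.3]
opening: 0.286
finger_force: 39.1
```

Request:
carry_out(rows=[0,0,0.1,0,0,0,1,0,0,0,0,0,0,1,0,0,0,0,0,0,1])

```text
time: 6.05
tcp_pos: [0.5058, -0.3062, 0.017]
tool_rot: [0.27, 0.963, -0.0, 0.0]
wrist_force: [-2.2, 0.5, 5.2]
opening: 0.29
finger_force: 39.7
```

Contact (+5 N upward). Release now.

Request:
carry_out(rows=[0,0,0,0,0,0,3.2,0,0,0,0,0,0,4.5,0,0,0,0,0,0,5.5,0,0,0,0,0,0,5.5,0,0,0,0,0,0,5.5])

```text
time: 6.47
tcp_pos: [0.5057, -0.306, 0.0161]
tool_rot: [0.27, 0.963, 0.0, -0.0]
wrist_force: [-0.5, -0.6, 0.5]
opening: 0.647
finger_force: 0.0
```

Request:
carry_out(rows=[0,0,-1.5,0,0,0,5.5,0,0,-3,0,0,0,5.5,0,0,-3,0,0,0,5.5,0,0,-3,0,0,0,5.5,0,0,-1,0,0,0,5.5])

```text
time: 6.88
tcp_pos: [0.5083, -0.3077, 0.1364]
tool_rot: [0.27, 0.963, -0.001, 0.004]
wrist_force: [0.5, -0.3, 1.2]
opening: 0.648
finger_force: 0.0
```

```bash
python3 -c "
from h import *
plan(.481,.297,.12,3.37)"
```

```text
t 6.88 tcp [ 0.5083 -0.3077  0.1364] yaw 2.595 tilt [ 0.006 -0.004 -1.   ] F [ 0.49 -0.33  1.2 ] open 0.648 ff 0.0 n 17
[1.99, 2.96, 0.1, 0.0, 0.0, -0.05]
[1.85, 3.04, 0.1, 0.0, 0.0, -0.05]
[1.71, 3.12, 0.1, 0.0, 0.0, -0.05]
[1.57, 3.2, 0.1, 0.0, 0.0, -0.05]
[1.42, 3.27, 0.1, 0.0, 0.0, -0.05]
[1.27, 3.33, 0.1, 0.0, 0.0, -0.05]
[1.11, 3.38, 0.1, 0.0, 0.0, -0.05]
[0.96, 3.43, 0.1, 0.0, 0.0, -0.05]
[0.8, 3.47, 0.1, 0.0, 0.0, -0.05]
[0.64, 3.5, 0.1, 0.0, 0.0, -0.05]
[0.48, 3.53, 0.1, 0.0, 0.0, -0.05]
[0.32, 3.55, 0.1, 0.0, 0.0, -0.05]
[0.16, 3.56, 0.1, 0.0, 0.0, -0.05]
[-0.0, 3.56, 0.1, 0.0, 0.0, -0.05]
[-0.17, 3.56, 0.1, 0.0, 0.0, -0.05]
[-0.33, 3.55, 0.1, 0.0, 0.0, -0.05]
[-0.49, 3.53, 0.1, 0.0, 0.0, -0.05]
```

Request:
carry_out(rows=[2.0,3.0,0,0,0,-0.05,8,1.9,3.0,0,0,0,-0.05,8,1.7,3.1,0,0,0,-0.05,8,1.6,3.2,0,0,0,-0.05,8,1.4,3.3,0,0,0,-0.05,8])

```text
time: 7.3
tcp_pos: [0.4947, -0.1263, 0.1306]
tool_rot: [0.147, 0.989, 0.0, -0.0]
wrist_force: [0.4, 0.2, -0.2]
opening: 0.938
finger_force: 0.0
```

Request:
carry_out(rows=[1.3,3.3,0,0,0,-0.05,8,1.1,3.4,0,0,0,-0.05,8,1.0,3.4,0,0,0,-0.05,8,0.8,3.5,0,0,0,-0.05,8,0.6,3.5,0,0,0,-0.05,8])

```text
time: 7.72
tcp_pos: [0.481, 0.0514, 0.1307]
tool_rot: [0.022, 1.0, 0.0, -0.0]
wrist_force: [0.4, 0.9, -0.0]
opening: 0.938
finger_force: 0.0
```

Request:
carry_out(rows=[0.5,3.5,0,0,0,-0.05,8,0.3,3.5,0,0,0,-0.05,8,0.2,3.5,0,0,0,-0.05,8,0,3.5,0,0,0,-0.05,8,-0.2,3.5,0,0,0,-0.05,8])

```text
time: 8.13
tcp_pos: [0.4637, 0.2261, 0.1307]
tool_rot: [-0.103, 0.995, -0.0, -0.0]
wrist_force: [0.7, -0.7, -0.5]
opening: 0.938
finger_force: 0.0
```

Request:
carry_out(rows=[-0.3,3.5,0.5,0,0,-0.05,8,-0.5,3.5,0.5,0,0,-0.02,8,0,0,0,0,0,0,8,0,0,0,0,0,0,8])

```text
time: 8.47
tcp_pos: [0.4555, 0.2958, 0.1202]
tool_rot: [-0.138, 0.99, -0.0, -0.001]
wrist_force: [-0.4, -1.1, 0.2]
opening: 0.937
finger_force: 0.0
```

```bash
python3 -c "
from h import *
plan(.481,.297,.06,3.37,3)"
```

```text
t 8.47 tcp [0.4555 0.2958 0.1202] yaw -2.865 tilt [-0.001 -0.001 -1.   ] F [-0.42 -1.1   0.17] open 0.937 ff 0.0 n 3
[-0.83, -0.19, 2.01, 0.0, 0.0, 0.02]
[-0.83, -0.18, 2.01, 0.0, 0.0, 0.02]
[-0.84, -0.17, 2.01, 0.0, 0.0, 0.02]
```

Request:
carry_out(rows=[-0.8,-0.2,2,0,0,0.01,8,-0.8,-0.2,2,0,0,0.01,8,-0.8,-0.2,2,0,0,0.01,8,0,0,0,0,0,0,8,0,0,0,0,0,0,8])

```text
time: 8.88
tcp_pos: [0.4802, 0.2929, 0.0598]
tool_rot: [-0.12, 0.993, -0.001, -0.002]
wrist_force: [0.7, -0.0, 0.1]
opening: 0.941
finger_force: 0.0
```

```bash
python3 -c "
from h import *
from plant import imaging
plan(.481,.297,.005,3.38,4)
s=imaging.capture('scene')['img'];t=imaging.capture('top')['img']
cv2.imwrite('pics/g3.png',cv2.convertScaleAbs(np.hstack([crop(s,440,170,80,100,5),crop(t,100,260,80,100,5)]),alpha=1.6,beta=15))
cv2.imwrite('pics/tray3.png',np.hstack([crop(s,180,120,100,150,4),crop(t,370,220,100,150,4)]))"
```

```text
t 8.88 tcp [0.4802 0.2929 0.0598] yaw -2.9 tilt [-0.004 -0.002 -1.   ] F [ 0.71 -0.02  0.09] open 0.941 ff 0.0 n 4
[-0.04, 0.1, 1.37, 0.0, 0.0, 0.0]
[-0.04, 0.1, 1.37, 0.0, 0.0, 0.0]
[-0.04, 0.1, 1.37, 0.0, 0.0, 0.0]
[-0.04, 0.1, 1.37, 0.0, 0.0, 0.0]
```

View pics/g3.png

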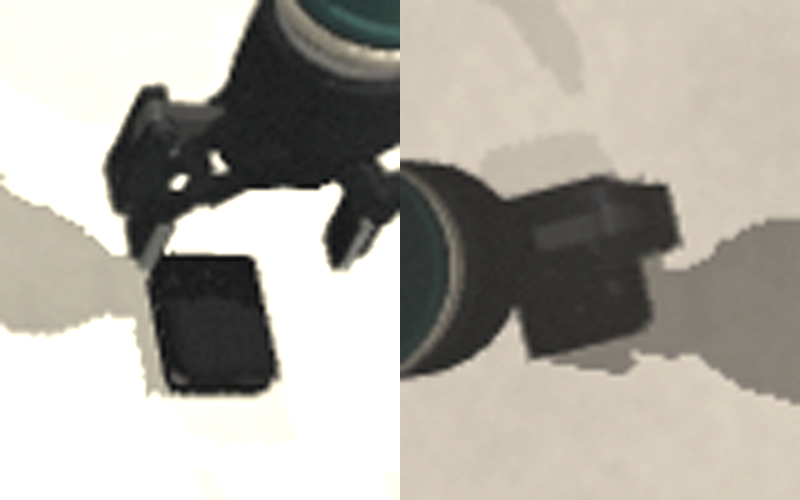

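View pics/tray3.png

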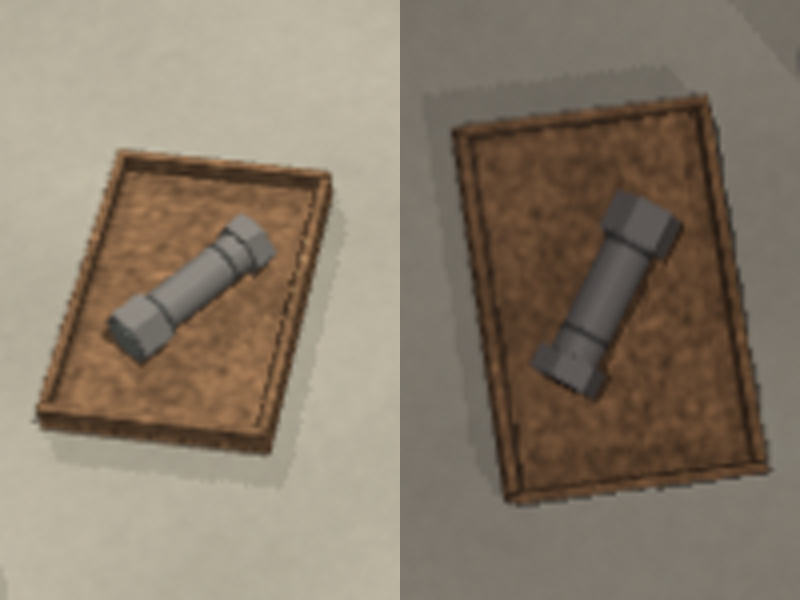

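The flashlight lies settled in the tray's middle. In the scene crop the fingers straddle the case, at (150,265) and (345,265) against a case about 110 px wide. I'll descend.

Request:
carry_out(rows=[0,0.1,1.4,0,0,0,8,-0.1,0.1,1.4,0,0,0,8,0,0.1,1.3,0,0,0,8,0,0,1.2,0,0,0,8,0,0,0,0,0,0,8], grip_force=30)

```text
time: 9.4
tcp_pos: [0.4797, 0.2971, 0.0062]
tool_rot: [-0.121, 0.993, -0.001, -0.002]
wrist_force: [-1.1, 0.2, -0.7]
opening: 0.936
finger_force: 0.0
```

Request:
carry_out(rows=[0,0,0,0,0,0,6.5,0,0,0,0,0,0,5.5,0,0,0,0,0,0,4.5,0,0,0,0,0,0,3.5,0,0,0,0,0,0,3.5])

```text
time: 9.82
tcp_pos: [0.4823, 0.2986, 0.0093]
tool_rot: [-0.121, 0.993, 0.0, 0.001]
wrist_force: [-0.1, -0.1, 3.0]
opening: 0.575
finger_force: 32.9
```

Request:
carry_out(rows=[0,0,0,0,0,0,3.5,0,0,0,0,0,0,3.5])

```text
time: 9.98
tcp_pos: [0.4823, 0.2986, 0.0093]
tool_rot: [-0.121, 0.993, 0.0, 0.001]
wrist_force: [-0.7, -0.3, 5.5]
opening: 0.577
finger_force: 33.2
```

Request:
carry_out(rows=[0,0,-0.5,0,0,0,3.5,0,0,-1.5,0,0,0,3.5,0,0,-2.5,0,0,0,3.5,0,0,-2.5,0,0,0,3.5,0,0,-1,0,0,0,3.5])

```text
time: 10.4
tcp_pos: [0.4829, 0.2989, 0.0913]
tool_rot: [-0.121, 0.993, 0.001, 0.002]
wrist_force: [1.1, 0.1, -0.0]
opening: 0.574
finger_force: 32.6
```

```bash
python3 -c "
from h import *
plan(.572,-.012,.08,3.37)"
```

```text
t 10.4 tcp [0.4829 0.2989 0.0913] yaw -2.898 tilt [ 0.003  0.002 -1.   ] F [ 1.14  0.09 -0.01] open 0.574 ff 32.57455229759216 n 9
[-0.13, -3.59, 0.13, 0.0, 0.0, 0.0]
[-0.13, -3.59, 0.13, 0.0, 0.0, 0.0]
[-0.14, -3.59, 0.13, 0.0, 0.0, 0.0]
[-0.15, -3.59, 0.13, 0.0, 0.0, 0.0]
[-0.15, -3.59, 0.13, 0.0, 0.0, 0.0]
[-0.16, -3.59, 0.13, 0.0, 0.0, 0.0]
[-0.16, -3.59, 0.13, 0.0, 0.0, 0.0]
[-0.17, -3.59, 0.13, 0.0, 0.0, 0.0]
[-0.18, -3.59, 0.13, 0.0, 0.0, 0.0]
```

Request:
carry_out(rows=[-0.1,-3.6,0,0,0,0,3.5,-0.1,-3.6,0,0,0,0,3.5,-0.1,-3.6,0,0,0,0,3.5,-0.2,-3.6,0,0,0,0,3.5,-0.2,-3.6,0,0,0,0,3.5])

```text
time: 10.82
tcp_pos: [0.5311, 0.1236, 0.0877]
tool_rot: [-0.122, 0.993, -0.0, -0.0]
wrist_force: [0.7, 0.7, -1.6]
opening: 0.576
finger_force: 32.5
```

Request:
carry_out(rows=[-0.2,-3.6,0,0,0,0,3.5,-0.2,-3.6,0.5,0,0,0,3.5,-0.2,-3.6,0.5,0,0,0,3.5,0,0,0,0,0,0,3.5,0,0,0,0,0,0,3.5])

```text
time: 11.23
tcp_pos: [0.5629, 0.0198, 0.0772]
tool_rot: [-0.119, 0.993, 0.0, -0.001]
wrist_force: [-0.4, -0.4, -0.3]
opening: 0.572
finger_force: 32.6
```

```bash
python3 -c "
from h import *
from plant import imaging
plan(.572,-.012,.03,3.385,3)
s=imaging.capture('scene');t=imaging.capture('top')['img']
import pickle;pickle.dump(s,open('s4.pkl','wb'))
cv2.imwrite('pics/g4.png',cv2.convertScaleAbs(np.hstack([crop(s['img'],290,160,100,150,4),crop(t,240,190,100,150,4)]),alpha=1.5,beta=10))"
```

```text
t 11.23 tcp [0.5629 0.0198 0.0772] yaw -2.902 tilt [-0.002  0.    -1.   ] F [-0.45 -0.38 -0.25] open 0.572 ff 32.551254630088806 n 3
[-0.04, -1.1, 1.57, 0.0, 0.0, -0.0]
[-0.04, -1.1, 1.57, 0.0, 0.0, -0.0]
[-0.04, -1.1, 1.57, 0.0, 0.0, -0.0]
```

View pics/g4.png

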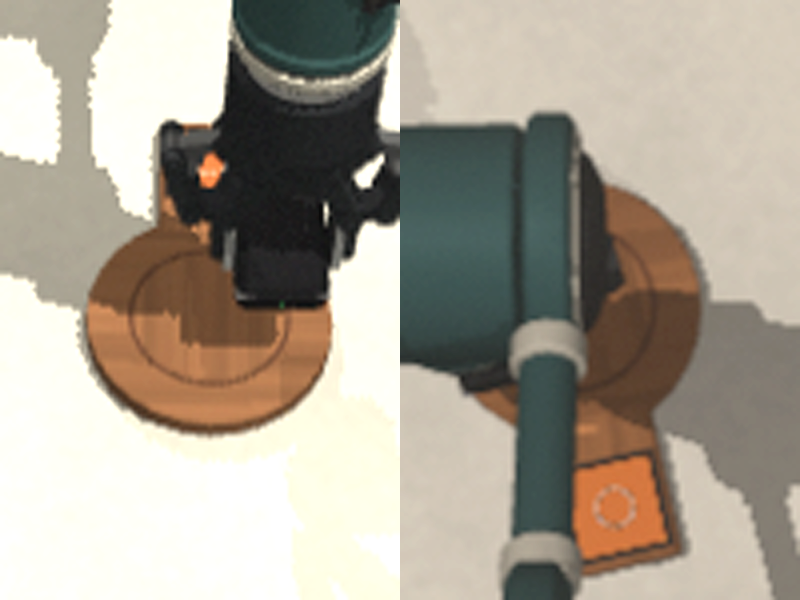

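The case is held level but about 32 mm short of the pad's centre, as the reading also says. I'll move it across and lower it.

Request:
carry_out(rows=[0,-1.1,0,0,0,0,3.5,0,-1.1,1,0,0,0,3.5,-0.1,-1.1,1.5,0,0,0,3.5,0,0,1.3,0,0,0,3.5,0,0,0.7,0,0,0,3.5])

```text
time: 11.75
tcp_pos: [0.5709, -0.0101, 0.0309]
tool_rot: [-0.121, 0.993, 0.0, -0.001]
wrist_force: [0.2, -0.6, -1.3]
opening: 0.575
finger_force: 32.5
```

Request:
carry_out(rows=[0,0,0,0,0,0,3.5,0,0,0,0,0,0,3.5,0,0,0,0,0,0,3.5])

```text
time: 12.0
tcp_pos: [0.5725, -0.0096, 0.0335]
tool_rot: [-0.122, 0.993, 0.0, 0.0]
wrist_force: [-0.2, -0.7, -1.1]
opening: 0.577
finger_force: 32.5
```

Request:
carry_out(rows=[0,-0.3,0.2,0,0,0,3.5,0,0,0.2,0,0,0,3.5,0,0,0.1,0,0,0,3.5,0,0,0,0,0,0,3.5,0,0,0,0,0,0,3.5])

```text
time: 12.42
tcp_pos: [0.573, -0.013, 0.0283]
tool_rot: [-0.121, 0.993, 0.0, -0.0]
wrist_force: [-0.1, 0.1, -0.6]
opening: 0.582
finger_force: 32.6
```

Request:
carry_out(rows=[0,0,0.1,0,0,0,3.5,0,0,0,0,0,0,3.5,0,0,0,0,0,0,3.5])

```text
time: 12.67
tcp_pos: [0.5731, -0.013, 0.0273]
tool_rot: [-0.121, 0.993, 0.0, -0.0]
wrist_force: [0.2, -0.3, -0.8]
opening: 0.578
finger_force: 32.6
```

Request:
carry_out(rows=[0,0,0.1,0,0,0,3.5,0,0,0,0,0,0,3.5,0,0,0,0,0,0,3.5])

```text
time: 12.92
tcp_pos: [0.573, -0.013, 0.0262]
tool_rot: [-0.121, 0.993, 0.0, -0.0]
wrist_force: [-0.4, -0.7, -0.2]
opening: 0.572
finger_force: 32.6
```

Request:
carry_out(rows=[0,0,0.1,0,0,0,3.5,0,0,0,0,0,0,3.5,0,0,0,0,0,0,3.5])

```text
time: 13.17
tcp_pos: [0.5732, -0.013, 0.0253]
tool_rot: [-0.121, 0.993, -0.0, 0.0]
wrist_force: [-0.2, -0.3, -0.2]
opening: 0.577
finger_force: 32.6
```

Request:
carry_out(rows=[0,0,0.05,0,0,0,3.5,0,0,0,0,0,0,3.5,0,0,0,0,0,0,3.5])

```text
time: 13.42
tcp_pos: [0.5732, -0.013, 0.0253]
tool_rot: [-0.121, 0.993, -0.0, 0.0]
wrist_force: [-1.9, -0.3, 4.2]
opening: 0.577
finger_force: 33.2
```

Touchdown. Release and rise.

Request:
carry_out(rows=[0,0,0,0,0,0,5.5,0,0,0,0,0,0,6.5,0,0,0,0,0,0,7.5,0,0,0,0,0,0,8,0,0,0,0,0,0,8])

```text
time: 13.83
tcp_pos: [0.573, -0.013, 0.0246]
tool_rot: [-0.121, 0.993, 0.0, -0.0]
wrist_force: [1.2, -0.6, -0.4]
opening: 0.939
finger_force: 0.0
```

Request:
carry_out(rows=[0,0,-1,0,0,0,8,0,0,-2.5,0,0,0,8,0,0,-3,0,0,0,8,0,0,-2,0,0,0,8,0,0,-0.5,0,0,0,8])

```text
time: 14.25
tcp_pos: [0.5764, -0.0132, 0.1201]
tool_rot: [-0.121, 0.993, -0.001, 0.004]
wrist_force: [-0.0, 0.4, 0.6]
opening: 0.938
finger_force: 0.0
```

```bash
python3 -c "
from h import *
plan(.462,-.035,.09,3.37)"
```

```text
t 14.25 tcp [ 0.5764 -0.0132  0.1201] yaw -2.898 tilt [ 0.008 -0.001 -1.   ] F [-0.03  0.44  0.63] open 0.938 ff 0.0 n 4
[2.91, 0.16, 0.75, 0.0, 0.0, 0.0]
[2.91, 0.15, 0.75, 0.0, 0.0, 0.0]
[2.91, 0.14, 0.75, 0.0, 0.0, 0.0]
[2.91, 0.13, 0.75, 0.0, 0.0, 0.0]
```

Request:
carry_out(rows=[2.9,0.1,0.5,0,0,0,0,2.9,0.1,0.5,0,0,0,0,2.9,0.1,0.5,0,0,0,0,2.9,0.1,0.5,0,0,0,0,0,0,0,0,0,0,0])

```text
time: 14.67
tcp_pos: [0.4515, -0.0369, 0.0914]
tool_rot: [-0.121, 0.993, 0.001, -0.005]
wrist_force: [-1.5, 0.4, -1.3]
opening: 0.223
finger_force: 0.0
```

Request:
carry_out(rows=[0,0,0,0,0,0,0,0,0,0,0,0,0,0,0,0,0,0,0,0,0])

```text
time: 14.92
tcp_pos: [0.4611, -0.0371, 0.0955]
tool_rot: [-0.121, 0.993, -0.0, 0.001]
wrist_force: [0.2, -0.1, -0.5]
opening: 0.001
finger_force: 0.0
```

```bash
python3 -c "
from h import *
from plant import imaging
s=imaging.capture('scene');t=imaging.capture('top')['img']
plan(.4635,-.035,.025,3.385,3)
import pickle;pickle.dump(s,open('s5.pkl','wb'))
cv2.imwrite('pics/g5.png',cv2.convertScaleAbs(np.hstack([crop(s['img'],290,160,100,150,4),crop(t,240,210,100,150,4)]),alpha=1.5,beta=10))"
```

```text
t 15.02 tcp [ 0.461  -0.037   0.0954] yaw -2.898 tilt [ 0.001 -0.    -1.   ] F [ 0.82  0.77 -0.07] open 0.003 ff 0.0 n 3
[-0.1, 0.04, 2.35, 0.0, 0.0, 0.0]
[-0.1, 0.04, 2.35, 0.0, 0.0, 0.0]
[-0.1, 0.04, 2.35, 0.0, 0.0, 0.0]
```

View pics/g5.png

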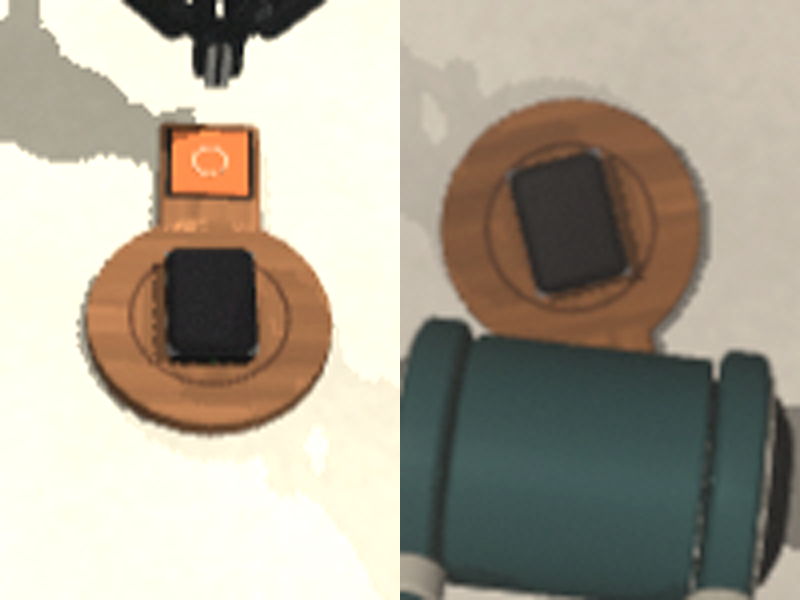

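The case sits flat in the dark circle, with both centres at about (570,222) in the top crop. The closed fingertips are above the key. I'll descend slowly.

Request:
carry_out(rows=[-0.1,0,2,0,0,0,0,-0.1,0,2,0,0,0,0,0,0,1.5,0,0,0,0,0,0,1,0,0,0,0,0,0,0.2,0,0,0,0])

```text
time: 15.43
tcp_pos: [0.4604, -0.0362, 0.0259]
tool_rot: [-0.121, 0.993, 0.0, -0.002]
wrist_force: [-0.6, 0.2, 0.9]
opening: -0.003
finger_force: 0.0
```

Request:
carry_out(rows=[0,0,0,0,0,0,0,0,0,0,0,0,0,0,0,0,0,0,0,0,0])

```text
time: 15.68
tcp_pos: [0.4626, -0.0367, 0.0288]
tool_rot: [-0.121, 0.993, -0.0, 0.001]
wrist_force: [-0.3, -0.1, 0.4]
opening: 0.004
finger_force: 0.0
```

Request:
carry_out(rows=[0,0,0.3,0,0,0,0,0,0,0.3,0,0,0,0,0,0,0.2,0,0,0,0,0,0,0,0,0,0,0,0,0,0,0,0,0,0])

```text
time: 16.1
tcp_pos: [0.4612, -0.0365, 0.0196]
tool_rot: [-0.121, 0.993, 0.0, -0.0]
wrist_force: [-0.1, 0.1, -0.2]
opening: 0.003
finger_force: 0.0
```

Request:
carry_out(rows=[0,0,0.05,0,0,0,0,0,0,0.05,0,0,0,0,0,0,0,0,0,0,0,0,0,0,0,0,0,0])

```text
time: 16.43
tcp_pos: [0.4615, -0.0366, 0.0188]
tool_rot: [-0.121, 0.993, 0.0, -0.0]
wrist_force: [0.3, 0.7, 0.2]
opening: 0.002
finger_force: 0.0
```

Request:
carry_out(rows=[0,0,0.05,0,0,0,0,0,0,0,0,0,0,0,0,0,0,0,0,0,0])

```text
time: 16.68
tcp_pos: [0.4615, -0.0365, 0.0183]
tool_rot: [-0.121, 0.993, 0.0, -0.0]
wrist_force: [0.1, 0.3, -0.0]
opening: -0.004
finger_force: 0.0
```

Request:
carry_out(rows=[0,0,0.05,0,0,0,0,0,0,0,0,0,0,0,0,0,0,0,0,0,0])

```text
time: 16.93
tcp_pos: [0.4615, -0.0366, 0.018]
tool_rot: [-0.121, 0.993, 0.0, 0.0]
wrist_force: [-1.3, 0.0, 2.6]
opening: 0.002
finger_force: 1.1
```

Request:
carry_out(rows=[0,0,0.05,0,0,0,0,0,0,0,0,0,0,0,0,0,0,0,0,0,0])

```text
time: 17.18
tcp_pos: [0.4616, -0.0366, 0.0175]
tool_rot: [-0.121, 0.993, -0.0, 0.0]
wrist_force: [-1.4, -0.3, 3.7]
opening: -0.0
finger_force: 1.8
```

Request:
carry_out(rows=[0,0,0.05,0,0,0,0,0,0,0,0,0,0,0,0,0,0,0,0,0,0])

```text
time: 17.43
tcp_pos: [0.4616, -0.0366, 0.017]
tool_rot: [-0.121, 0.993, -0.0, 0.0]
wrist_force: [-2.3, 0.0, 3.8]
opening: 0.001
finger_force: 2.6
```

Request:
carry_out(rows=[0,0,0.05,0,0,0,0,0,0,0.04,0,0,0,0,0,0,0,0,0,0,0])

```text
time: 17.68
tcp_pos: [0.4616, -0.0366, 0.0163]
tool_rot: [-0.121, 0.993, -0.0, 0.0]
wrist_force: [-3.0, 0.1, 7.6]
opening: 0.0
finger_force: 3.7
```

Request:
carry_out(rows=[0,0,0.04,0,0,0,0,0,0,0,0,0,0,0,0,0,0,0,0,0,0])

```text
time: 17.93
tcp_pos: [0.4616, -0.0365, 0.0161]
tool_rot: [-0.121, 0.993, 0.0, -0.0]
wrist_force: [-3.0, 0.7, 8.1]
opening: 0.001
finger_force: 4.4
```

Request:
carry_out(rows=[0,0,0.02,0,0,0,0,0,0,0,0,0,0,0,0,0,0,0,0,0,0,0,0,0,0,0,0,0,0,0,0,0,0,0,0])

```text
time: 18.35
tcp_pos: [0.4615, -0.0365, 0.016]
tool_rot: [-0.121, 0.993, 0.0, -0.0]
wrist_force: [-4.0, 1.0, 10.3]
opening: 0.001
finger_force: 5.2
```

Request:
carry_out(rows=[0,0,0,0,0,0,0,0,0,0,0,0,0,0])

```text
time: 18.52
tcp_pos: [0.4616, -0.0366, 0.016]
tool_rot: [-0.121, 0.993, 0.0, -0.0]
wrist_force: [-3.9, 0.5, 10.3]
opening: 0.003
finger_force: 5.2
```

Held about 10 N for over half a second, so I'll let go straight up.

Request:
carry_out(rows=[0,0,-0.3,0,0,0,0,0,0,-1,0,0,0,0,0,0,-2.5,0,0,0,0,0,0,-3,0,0,0,0,0,0,-3,0,0,0,0])

```text
time: 18.93
tcp_pos: [0.4604, -0.0364, 0.1137]
tool_rot: [-0.121, 0.993, 0.0, -0.001]
wrist_force: [0.2, -0.9, 0.3]
opening: -0.0
finger_force: 0.0
```

Request:
carry_out(rows=[0,0,-1,0,0,0,0,0,0,0,0,0,0,0,0,0,0,0,0,0,0,0,0,0,0,0,0,0])

```text
time: 19.27
tcp_pos: [0.4601, -0.0364, 0.1217]
tool_rot: [-0.121, 0.993, 0.0, -0.001]
wrist_force: [-0.0, -0.5, -0.3]
opening: 0.003
finger_force: 0.0
```

```bash
python3 -c "
from h import *
from plant import imaging
s=imaging.capture('scene')['img']
cv2.imwrite('pics/final.png',cv2.resize(s[120:400,140:520],None,fx=2,fy=2))"
```

```text
(no output)
```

View pics/final.png

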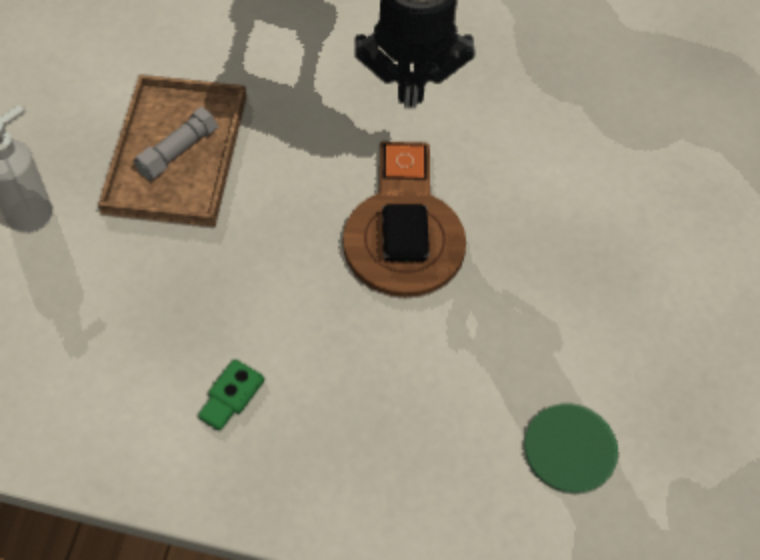

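The final picture shows the flashlight in the tray at (175,145), the case centred on the pad at (405,232), the key free and the other three things where they were.

```bash
python3 -c "
from plant import order
print(order.hand_in())"
```

```text
the job is handed in; nothing more can be done
None
```

The job is handed in (no verdict came back): the flashlight is in the tray, the case is flat in the middle of the pad, and the key was pressed at about 10 N for over half a second and released, all in about 19 s of robot time.

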